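Plug in the router-lift key and hold the lock released

TASK

Pull the lift key (the steel tool with the knurled collar on top) out of the wooden tool holder and stand its hollow foot over the upright post of the router lift. Turn it by the collar until the keyway hidden inside drops over the post's cross pin, then push it down against the spring until it is fully home, so that the lift's lock is released. Finish while still gripping the key and holding it pushed home; leave the other tools and things on the bench where they are.

Things in the scene. Friction and masses are not known exactly. Their poses are not given: they have to be found in the camera images.
- key: Lift key, bare steel, 148 mm long, 0.25 to 0.36 kg, stands upright. Origin: centre of its underside, z up along its axis. From below: hollow round foot 35 mm in diameter, 50 mm long; shank 18 mm in diameter up to 100 mm; knurled collar 38 mm in diameter from 100 to 144 mm; a 24 mm button, 4 mm high, on top.
- keyway (a point): Mouth of the key's bore, centre of its underside. Blind bore 20 mm in diameter, 38 mm deep; a straight keyway 10 mm wide crosses it on both sides, out to 15 mm from the axis, hidden by the foot's wall. Which way it points is not given, it has to be felt; it repeats every half turn.
- collar (a point): Middle of the key's knurled collar, on its axis, 122 mm above its underside: the place to grip, from above.
- holder: Fixed wooden tool holder, block 75 x 250 x 70 mm (x, y, z), origin at the centre of its underside. Three round blind holes 40 mm in diameter, 60 mm deep, in a row along its y axis at -80, 0 and +80 mm. The key stands in one of them (any), its underside 10 mm above the bench, a screwdriver and a file in the other two.
- post_top (a point): Centre of the top of the router lift's upright steel post, 60 mm above the bench. Post 16 mm in diameter, its top 5 mm tapering to 8 mm. Round it stands a housing wall of 44 mm inner, 60 mm outer diameter, its top 20 mm below the post top. The lift is fixed; on its plate (6 mm thick), 99 mm from the post, stands a cutter 22 mm in diameter, 44 mm high.
- cross_pin (a point): Middle of the pin through the post, 20 mm below the post top: 6 mm thick, 26 mm long, level, pointing an unknown way, braked (3 N m). An unaligned key rests on it, underside 17 mm below the post top. Aligned within about 8 degrees the key drops: after 13 mm it meets the spring sleeve, 8 mm further the bore's end meets the post top: fully home, underside 38 mm below the post top.
- sleeve (a joint): Lock sleeve round the post, inside the housing, moved down by the key's foot: 0 when up (m), 0.008 when the key is fully home. Its spring pushes up with 7 N at the start and about 12.6 N at 8 mm, more than the key weighs: the key must be pushed and held down.
- screwdriver: Bystander: screwdriver stored handle down in the holder, black handle 33 mm in diameter, thin shaft up; top 166 mm above the bench. Origin at its lower end.
- file: Bystander: round file stored handle down in the holder, wooden handle 33 mm in diameter, thin blade up; top 164 mm above the bench. Origin at its lower end.
- varnish_tin: Bystander: closed metal tin 90 mm in diameter, 110 mm high, on the bench. Origin under its centre.
- stop_knob: Bystander: turned wooden organ stop knob standing on its face, 34 mm in diameter, 55 mm high, on the bench between holder and lift. Origin under its centre.
- collet_nut: Bystander: steel nut 26 mm in diameter, 18 mm high, standing on the lift's plate. Origin under its centre.
- sanding_block: Bystander: cork block 50 x 90 x 30 mm on the bench. Origin under its centre.
- jar: Bystander: open white pot 64 mm in diameter, 70 mm high, on the bench. Origin under its centre.
Things that resemble listed ones, but are neither listed nor needed, are in the scene too. What is shaped like the key but red or yellow is not meant.

How it is judged:
By the outcome, as a careful person would: the job done as asked, in the order asked, and still so for the second after the job is handed in, while the arm keeps its last pose, push and grip.
It also fails if it takes over 58 s, if anything falls off the work surface, if the arm or the gripper's body presses on something with over 40 N, if the wrist force passes 120 N, or if a joint passes its speed limit or range.

ROBOT

A 6-joint arm with a two-finger parallel gripper is mounted at the origin on the work surface. World frame = base frame: x ahead of the robot, y to its left, z up, the work surface at z = 0. Lengths are in m, angles in rad, forces in N, time in s.
With the tool pointing down it reaches from about 0.35 to 0.775 m from the base axis. Payload 7.3 kg.
Tool frame: the origin (TCP) lies at the very end of the fingers, on their centre line; the grasp point (between the pads) lies 19 mm behind it (robot.tcp_to_grasp is the z of the grasp point in the tool frame, in m); z points along the fingers, y is the line along which they close (so a half turn about z gives the same grasp; the last joint's range is limited). The gripper opens to 92 mm and grips with 3 to 60 N. Pads are 19 mm wide; open, the fingers measure 130 mm over their backs; the gripper's body (75 mm by 190 mm) begins 47 mm behind the grasp point.
Start: joints at [1.057, 0.342, 1.524, -0, 1.275, -0.146], TCP at [0.189, 0.49, 0.227] pointing down, gripper open.
Joint ranges: [-2.53, 2.53], [-0.77, 2.02], [0.04, 2.7], [-1, 4.14], [0.28, 2.66], [-3.11, 3.11]. Speed limits (rad/s): [2.57, 2.57, 3.14, 3.14, 3.14, 3.14].

INTERFACE

Orientations are given as [roll, pitch, yaw] about the fixed x, y, z axes, in that order (R = Rz(yaw) Ry(pitch) Rx(roll)).
In Python, from cell import monitor, read_camera, get_calibration, job, robot gives the robot as it stands. The module is installed in compiled form; this text tells all that it offers.
- The arm moves only by the tool send_rows, never from a script. Its argument "targets" is a list of rows, each an object with "translation": the shift along the tool's x, y, z in cm, a list of three; "spin": the turn about the tool's z in degrees; "jaw": the opening, from 0 (shut) to 1 (fully open). A call has exactly 5 rows; each row is the pose to reach, as a shift and turn from the pose commanded when the call began, along the tool's axes at that moment; what a row does not reach only later rows make up. A row lasts 1/10 s, in which the tool goes at most 50 mm and 8.59 degrees, less where a joint would pass 70% of its speed; a pose out of reach is approached as far as the arm can. A call with a gripper value outside its range is refused whole. The fingers move at their own pace and stop on an object; "force" is the grip in N (left out, the last holds). Time passes only in rows, so rows that repeat a pose let the fingers close, or fill a call up. It gives the time, the measured TCP pose, the force, the opening and the grip force at its end, in the units of the state.
- monitor.observe(): the state, without advancing time (a new reading comes with each control period).
- read_camera(name): name is "scene" or "top" or "wrist"; returns (picture, depth): 480x640x3 uint8, red, green, blue; 480x640 float32, m along the optical axis (not along the pixel's ray), 0 where there is no reading.
- get_calibration(name): a dict with "intrinsics" (3x3 intrinsics, pixels), "D" ([k1, k2, p1, p2, k3] as OpenCV has them; the pictures are not rectified), "origin" and "orientation" of the camera in the world; the wrist camera has in their place "hand_eye" (4x4, takes a point from camera to tool coordinates, whose origin is the TCP and whose axes are the flange's). Camera axes: x right, y up, looking along -z (the intrinsics and any distortion apply to the point x, -y, -z); pixel columns grow to the right and rows downward; lengths in m; the calibration is good to about 2 mm. A picture is of the moment at which its call begins: read the wrist's pose just before it. get_calibration takes no time and is no camera call.
- job.hand_in(): hands the job in; it is judged then, once.
The state is a dict: "time": time; "qpos": joint angles; "qvel": joint speeds; "joint_efforts": joint torques, N m; "tool_pos": TCP position; "tool_rot": TCP orientation; "contact_force": force on the tool from outside, world axes, zero at the start; "torque": the same for the moment, N m; "opening": finger opening in m; "grip_force": force on a finger pad.
Only numpy, scipy, OpenCV 4.12 (cv2) and the standard library are available. Lean on these libraries where they do the work, as an engineer would, in place of code of your own. Each camera call takes 0.05 s, during which the arm holds its last target. There are 200 camera calls.

## Working session

There is one attempt and no reset: what is moved stays moved. The work goes in short steps, Python scripts to look and compute and a tool call to move; the robot and the scene stay as the last step left them, time stands still between calls to the robot, and variables do not carry over. Pictures are saved under pics/ and viewed, at most 10 in all, crops included, and the job is handed in when it is done.

Besides the shell and the picture viewer there is one more tool, called after "Emit:" as name([rows], argument=value, ...), one row to a line, values as JSON. send_rows: Moves the arm, as the interface text tells. Its arguments: {"type":"object","properties":{"targets":{"type":"array"},"force":{"type":"number"}},"required":["targets"]}

```bash
mkdir -p pics
cat > h.py <<'E'
import numpy as np, cv2
from scipy.spatial.transform import Rotation as R
from cell import monitor, read_camera, get_calibration, job, robot
def campose(name, st=None):
    c=get_calibration(name)
    if name=='wrist':
        T=np.eye(4);T[:3,:3]=R.from_euler('xyz',st['tool_rot']).as_matrix();T[:3,3]=st['tool_pos']
        return c,T@np.array(c['hand_eye'])
    T=np.eye(4);o=np.array(c['orientation']);T[:3,:3]=o if o.shape==(3,3) else (R.from_euler('xyz',o).as_matrix() if o.size==3 else R.from_quat(o).as_matrix())
    T[:3,3]=c['origin'];return c,T
def rays(c,T,px):
    u=cv2.undistortPoints(np.array(px,float).reshape(-1,1,2),np.array(c['intrinsics'],float),np.array(c['D'],float)).reshape(-1,2)
    d=np.c_[u[:,0],-u[:,1],-np.ones(len(u))]
    return T[:3,3],d@T[:3,:3].T
def plane(c,T,px,z):
    o,d=rays(c,T,px);return o+d*((z-o[2])/d[:,2])[:,None]
def cloud(c,T,depth):
    v,u=np.mgrid[0:480,0:640];o,d=rays(c,T,np.c_[u.ravel(),v.ravel()])
    p=o+d*depth.reshape(-1,1);p[depth.ravel()==0]=np.nan
    return p.reshape(480,640,3)
E
python3 - <<'E'
from h import *
st=monitor.observe();print(st)
for n in ['scene','top']:
    print(n,get_calibration(n))
    im,d=read_camera(n);cv2.imwrite(f'pics/{n}.png',im[:,:,::-1]);np.savez(f'{n}.npz',im=im,d=d)
print(get_calibration('wrist'),robot.tcp_to_grasp)
E
```

```text
{'time': 0.0, 'qpos': array([ 1.05698137e+00,  3.42722672e-01,  1.52499268e+00,  2.16408308e-06,
        1.27534706e+00, -1.45985201e-01]), 'qvel': array([ 2.80826735e-04,  5.46474582e-06, -1.56538244e-03,  8.52597888e-05,
        3.61136073e-05,  1.03278446e-04]), 'joint_efforts': array([-1.88103637e-03, -4.31244206e+01, -2.44224072e+01,  7.14351330e-02,
        5.60650940e-02, -1.35426849e-04]), 'tool_pos': array([0.18856804, 0.48955941, 0.22605346]), 'tool_rot': array([-3.14013883e+00, -2.15848956e-04,  2.77376211e+00]), 'contact_force': array([ 0.34234968, -0.62510684, -0.05515086]), 'torque': array([ 0.01620235, -0.00454121, -0.012104  ]), 'grip_force': 0.0, 'opening': 0.09184371729012272}
scene {'intrinsics': array([[462.71923209,   0.        , 326.70968128],
       [  0.        , 462.71923209, 245.31456978],
       [  0.        ,   0.        ,   1.        ]]), 'D': array([-0.00149282,  0.        ,  0.        ,  0.        ,  0.        ]), 'origin': array([1.10678166, 0.07507054, 0.70689189]), 'orientation': array([0.74096232, 0.00762975, 1.54352418])}
top {'intrinsics': array([
[... 250 characters left out ...]
 0.06261066, 0.90721327]), 'orientation': array([ 0.08421631,  0.00361009, -1.56378456])}
{'intrinsics': array([[378.48225111,   0.        , 318.69929914],
       [  0.        , 378.48225111, 243.65544189],
       [  0.        ,   0.        ,   1.        ]]), 'D': array([-0.08110405,  0.        ,  0.        ,  0.        ,  0.        ]), 'hand_eye': array([[ 5.97606709e-04,  9.50523231e-01,  3.10652909e-01,
         8.37564935e-02],
       [ 9.99999821e-01, -5.75448625e-04, -1.62977120e-04,
        -4.91141778e-04],
       [ 2.38512510e-05,  3.10652951e-01, -9.50523405e-01,
        -1.57901128e-01],
       [ 0.00000000e+00,  0.00000000e+00,  0.00000000e+00,
         1.00000000e+00]])} -0.0188
```

View pics/scene.png

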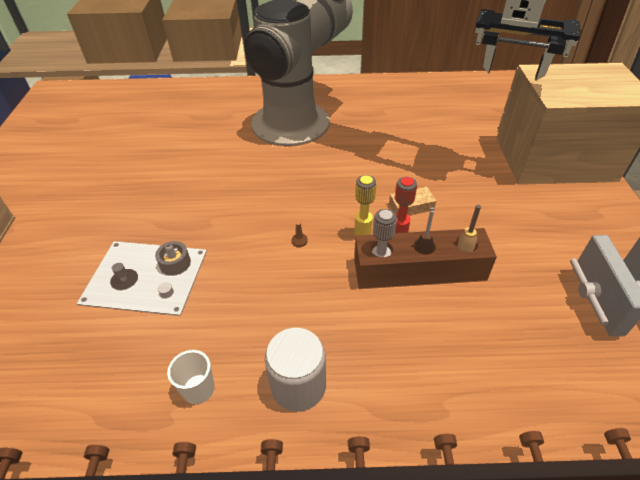

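View pics/top.png

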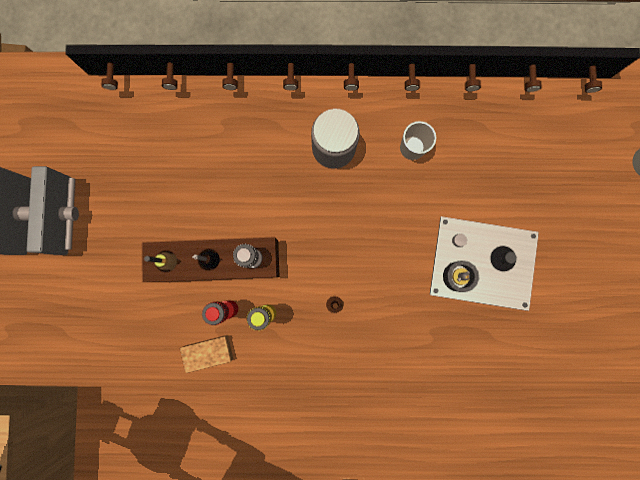

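Scene: candidates are the steel key (384,222), the yellow one (366,190), the red one (405,190), the screwdriver (430,225) and the file (472,225). Top: key at (245,256), yellow (260,318), red (215,313). I choose the steel one in the holder. The lift post is at scene (172,250) / top (460,277), not the cutter at scene (118,268) / top (504,258).

Run:
```python
from h import *
crops=[]
for n,boxes in [('top',[(205,226,285,286),(420,247,500,307)]),('scene',[(344,200,424,260),(132,225,212,285)])]:
    f=np.load(n+'.npz');im,d=f['im'],f['d'];c,T=campose(n);P=cloud(c,T,d);np.save(n+'_P.npy',P)
    for b in boxes: crops.append(cv2.resize(im[b[1]:b[3],b[0]:b[2],::-1],(400,300),interpolation=cv2.INTER_CUBIC))
    if n=='top':
        print('bench z',np.nanmedian(P[380:400,400:500,2]))
    reg={'top':[(225,240,270,275,.125),(440,258,482,295,.045)],'scene':[(365,200,405,265,.125),(150,235,195,275,.045)]}[n]
    for x0,y0,x1,y1,z0 in reg:
        Q=P[y0:y1,x0:x1].reshape(-1,3);Q=Q[Q[:,2]>z0];print(n,len(Q),'med',np.nanmedian(Q,0).round(4),'min',Q.min(0).round(4),'max',Q.max(0).round(4))
        z=Q[:,2].max();print(' tops',np.median(Q[Q[:,2]>z-.004],0).round(4))
cv2.imwrite('pics/crops.png',np.vstack([np.hstack(crops[:2]),np.hstack(crops[2:])]))
```

```text
bench z -0.0005876183598203522
top 456 med [0.5343 0.1856 0.1539] min [0.5156 0.1684 0.1251] max [0.5547 0.2071 0.1605]
 tops [0.5353 0.188  0.1579]
top 55 med [ 0.5029 -0.2118  0.0557] min [ 0.4971 -0.2232  0.0452] max [ 0.5105 -0.2061  0.0621]
 tops [ 0.5056 -0.2145  0.0587]
scene 518 med [0.5459 0.1848 0.1514] min [0.5174 0.1672 0.1251] max [0.5564 0.2064 0.1596]
 tops [0.5363 0.1869 0.1574]
scene 55 med [ 0.5087 -0.2134  0.0537] min [ 0.499  -0.2225  0.0455] max [ 0.5127 -0.2092  0.06  ]
 tops [ 0.5065 -0.2146  0.0584]
```

View pics/crops.png

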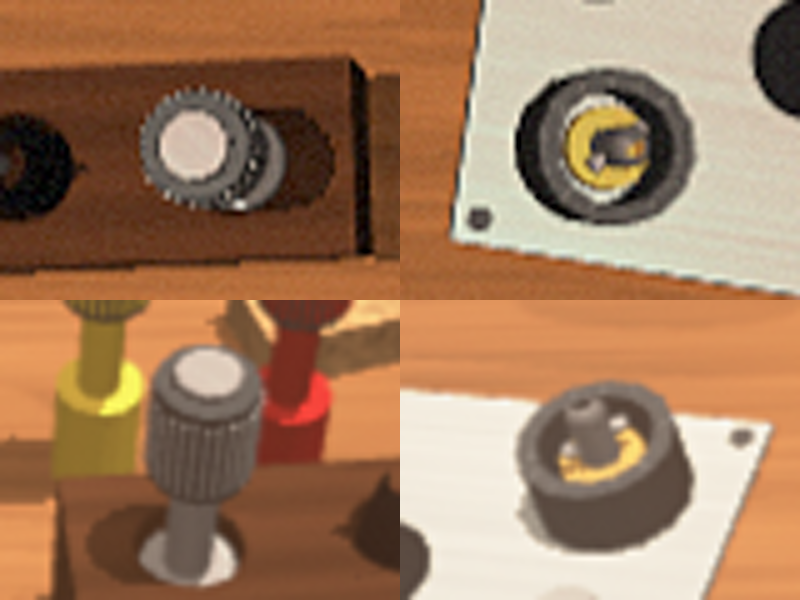

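The crops show a bare steel key with a pale button and an upright shank at about (0.536, 0.187), top 0.158 m. That matches the expected 10+148 mm, and both views agree within 1 mm. The post top is at about (0.506, -0.2145), height 0.059 m against an expected 0.060, with the pin and brass sleeve visible. I'll go above the key and turn so the fingers close along world x, away from the screwdriver.

Emit:
send_rows([
  {"translation": [-5, -1.8, 0], "spin": 8, "jaw": 0.7},
  {"translation": [-10, -3.6, 0], "spin": 16, "jaw": 0.7},
  {"translation": [-15, -5.4, 0], "spin": 24, "jaw": 0.7},
  {"translation": [-19, -6.9, 0], "spin": 32, "jaw": 0.7},
  {"translation": [-23, -8.4, 0], "spin": 40, "jaw": 0.7},
], force=40)

```text
time: 0.6
tool_pos: [0.3744, 0.327, 0.2265]
tool_rot: [-3.141, 0.0, 2.07]
contact_force: [0.2, 0.2, -0.6]
opening: 0.0645
grip_force: 0.0
```

Emit:
send_rows([
  {"translation": [-4.5, 1.6, 0], "spin": 7, "jaw": 0.7},
  {"translation": [-9, 3.3, 0], "spin": 14, "jaw": 0.7},
  {"translation": [-13.5, 5, 0], "spin": 21, "jaw": 0.7},
  {"translation": [-18, 6.6, 0], "spin": 28.9, "jaw": 0.7},
  {"translation": [-20.2, 7.4, 0], "spin": 28.9, "jaw": 0.7},
])

```text
time: 1.1
tool_pos: [0.538, 0.1848, 0.226]
tool_rot: [-3.141, 0.001, 1.564]
contact_force: [-0.5, 0.7, -0.3]
opening: 0.0641
grip_force: 0.0
```

Run:
```python
from h import *
st=monitor.observe();im,d=read_camera('wrist');c,T=campose('wrist',st)
cv2.imwrite('pics/w1.png',im[:,:,::-1]);P=cloud(c,T,d)
print(st['tool_pos'],st['tool_rot'],st['qpos'][5])
Q=P.reshape(-1,3);Q=Q[(Q[:,2]>.153)&(Q[:,2]<.163)&(abs(Q[:,0]-.536)<.03)&(abs(Q[:,1]-.187)<.03)]
print(len(Q),np.median(Q,0),Q.min(0),Q.max(0))
```

```text
[0.53795574 0.18476339 0.22602507] [-3.14147683e+00  7.79879938e-04  1.56442557e+00] 0.20308754356420636
2258 [0.53483273 0.18842289 0.15468703] [0.51621047 0.16925987 0.1530011 ] [0.55306667 0.20558474 0.15971169]
```

View pics/w1.png

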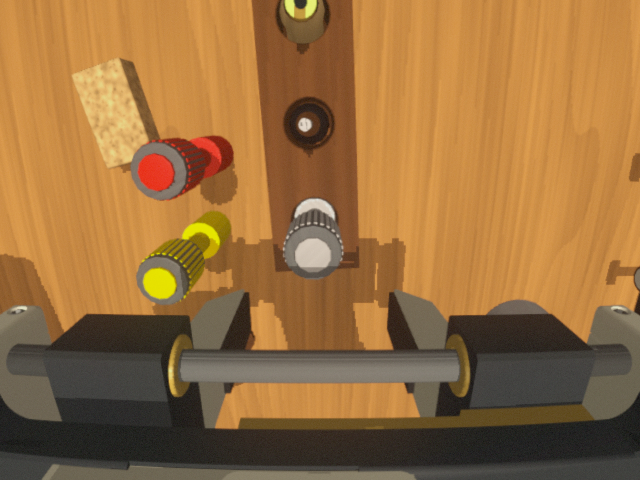

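The wrist view shows the steel key at (313,252), upright in the holder's near hole. Screwdriver (305,124) and file (300,5) are behind it, and red (160,170) and yellow (165,280) are well to the side. Wrist depth puts the key at (0.535, 0.188), which agrees.

Emit:
send_rows([
  {"translation": [0.27, -0.25, 0], "spin": 0, "jaw": 0.7},
  {"translation": [0.27, -0.25, 1], "spin": 0, "jaw": 0.7},
  {"translation": [0.27, -0.25, 2.5], "spin": 0, "jaw": 0.7},
  {"translation": [0.27, -0.25, 4], "spin": 0, "jaw": 0.7},
  {"translation": [0.27, -0.25, 4], "spin": 0, "jaw": 0.7},
])

```text
time: 1.65
tool_pos: [0.5306, 0.1915, 0.1843]
tool_rot: [-3.137, 0.001, 1.574]
contact_force: [-0.1, 0.0, 0.4]
opening: 0.0643
grip_force: 0.0
```

Emit:
send_rows([
  {"translation": [0, 0, 0], "spin": 0, "jaw": 0.7},
  {"translation": [0, 0, 0], "spin": 0, "jaw": 0.7},
  {"translation": [0, 0, 0], "spin": 0, "jaw": 0.7},
  {"translation": [0, 0, 0], "spin": 0, "jaw": 0.7},
  {"translation": [0, 0, 0], "spin": 0, "jaw": 0.7},
])

```text
time: 2.15
tool_pos: [0.5333, 0.1905, 0.1871]
tool_rot: [3.141, -0.0, 1.571]
contact_force: [-1.0, -0.1, -0.1]
opening: 0.064
grip_force: 0.0
```

Emit:
send_rows([
  {"translation": [-0.3, 0.22, 0], "spin": 0, "jaw": 0.7},
  {"translation": [-0.3, 0.22, 1.5], "spin": 0, "jaw": 0.7},
  {"translation": [-0.3, 0.22, 3], "spin": 0, "jaw": 0.7},
  {"translation": [-0.3, 0.22, 4.5], "spin": 0, "jaw": 0.7},
  {"translation": [-0.3, 0.22, 6], "spin": 0, "jaw": 0.7},
])

```text
time: 2.65
tool_pos: [0.5356, 0.1872, 0.1262]
tool_rot: [3.141, -0.0, 1.571]
contact_force: [-0.9, -0.2, -0.8]
opening: 0.0642
grip_force: 0.0
```

Emit:
send_rows([
  {"translation": [0, 0, 0.7], "spin": 0, "jaw": 0.7},
  {"translation": [0, 0, 1.4], "spin": 0, "jaw": 0.7},
  {"translation": [0, 0, 1.4], "spin": 0, "jaw": 0.7},
  {"translation": [0, 0, 1.4], "spin": 0, "jaw": 0.7},
  {"translation": [0, 0, 1.4], "spin": 0, "jaw": 0.7},
])

```text
time: 3.15
tool_pos: [0.5358, 0.1876, 0.1134]
tool_rot: [3.14, -0.0, 1.571]
contact_force: [-0.3, -0.5, 0.5]
opening: 0.0642
grip_force: 0.0
```

Emit:
send_rows([
  {"translation": [0, 0, 0], "spin": 0, "jaw": 0.4},
  {"translation": [0, 0, 0], "spin": 0, "jaw": 0.3},
  {"translation": [0, 0, 0], "spin": 0, "jaw": 0.3},
  {"translation": [0, 0, 0], "spin": 0, "jaw": 0.3},
  {"translation": [0, 0, 0], "spin": 0, "jaw": 0.3},
])

```text
time: 3.65
tool_pos: [0.5353, 0.1876, 0.1128]
tool_rot: [3.142, -0.0, 1.571]
contact_force: [-0.2, -0.1, 0.6]
opening: 0.0375
grip_force: 40.0
```

Emit:
send_rows([
  {"translation": [0, 0, -1], "spin": 0, "jaw": 0.2},
  {"translation": [0, 0, -3], "spin": 0, "jaw": 0.2},
  {"translation": [0, 0, -5], "spin": 0, "jaw": 0.2},
  {"translation": [0, 0, -7], "spin": 0, "jaw": 0.2},
  {"translation": [0, 0, -9], "spin": 0, "jaw": 0.2},
], force=50)

```text
time: 4.15
tool_pos: [0.535, 0.1875, 0.2038]
tool_rot: [-3.141, 0.0, 1.571]
contact_force: [-0.9, -0.2, -2.7]
opening: 0.0371
grip_force: 50.0
```

Emit:
send_rows([
  {"translation": [0, 0, -1], "spin": 0, "jaw": 0.2},
  {"translation": [0, 0, -2], "spin": 0, "jaw": 0.2},
  {"translation": [0, 0, -2], "spin": 0, "jaw": 0.2},
  {"translation": [0, 0, -2], "spin": 0, "jaw": 0.2},
  {"translation": [0, 0, -2], "spin": 0, "jaw": 0.2},
])

```text
time: 4.65
tool_pos: [0.5349, 0.1874, 0.2217]
tool_rot: [-3.14, 0.0, 1.571]
contact_force: [0.5, 1.1, -3.5]
opening: 0.0375
grip_force: 50.0
```

Run:
```python
from h import *
st=monitor.observe();print(st['tool_pos'],st['tool_rot'],st['qpos'],st['contact_force'],st['opening'])
im,d=read_camera('scene');c,T=campose('scene');P=cloud(c,T,d)
cv2.imwrite('pics/s2.png',cv2.resize(im[100:280,250:490,::-1],(720,540)))
```

```text
[0.53486677 0.18738781 0.22166508] [-3.13965727e+00  3.23155687e-04  1.57120057e+00] [2.01724891e-01 4.23741821e-01 1.41286504e+00 7.29004684e-05
 1.30694671e+00 2.01301875e-01] [ 0.4775761   1.1342549  -3.49454316] 0.03745099998579489
```

View pics/s2.png

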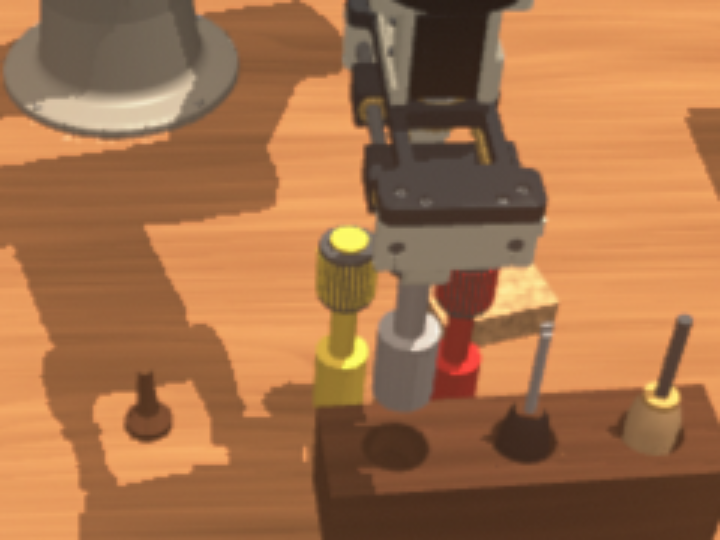

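The picture shows the key out of its hole, hanging straight in the fingers at crop (405,340). The other tools are undisturbed. I'll refine the post centre from the housing rim in both saved views.

Run:
```python
from h import *
for n in ['top','scene']:
    P=np.load(n+'_P.npy').reshape(-1,3);r=np.hypot(P[:,0]-.506,P[:,1]+.2145)
    for lo,hi,a,b in [(.034,.046,.018,.036),(.034,.046,.021,.031)]:
        Q=P[(P[:,2]>lo)&(P[:,2]<hi)&(r>a)&(r<b)]
        A=np.c_[2*Q[:,:2],np.ones(len(Q))];s=np.linalg.lstsq(A,(Q[:,:2]**2).sum(1),rcond=None)[0]
        print(n,len(Q),s[:2],np.sqrt(s[2]+s[0]**2+s[1]**2),Q[:,2].mean(),(Q.min(0)+Q.max(0))/2,Q.max(0)-Q.min(0))
```

```text
top 407 [ 0.50389471 -0.21525828] 0.026671237098735794 0.0393191769470156 [ 0.50407186 -0.2160756   0.03895406] [0.059612   0.0622898  0.00971278]
top 363 [ 0.50461298 -0.21485986] 0.026511061423496428 0.03938006745017267 [ 0.50498591 -0.21510329  0.03878322] [0.05778391 0.06034517 0.00937111]
scene 360 [ 0.50502262 -0.21597964] 0.026709117975096213 0.038204190866834006 [ 0.50333786 -0.21604974  0.03803833] [0.06255819 0.0605721  0.00798442]
scene 319 [ 0.50582041 -0.2153146 ] 0.02655432127959072 0.03818671998148024 [ 0.50493843 -0.21547763  0.03803833] [0.05935704 0.05942787 0.00798442]
```

Emit:
send_rows([
  {"translation": [-2, -0.1, 0], "spin": 0, "jaw": 0.2},
  {"translation": [-6, -0.4, 0], "spin": 0, "jaw": 0.2},
  {"translation": [-10, -0.7, 0], "spin": 0, "jaw": 0.2},
  {"translation": [-15, -1.1, 0], "spin": 0, "jaw": 0.2},
  {"translation": [-20, -1.5, 0], "spin": 0, "jaw": 0.2},
])

```text
time: 5.2
tool_pos: [0.5199, -0.0136, 0.2222]
tool_rot: [-3.141, -0.0, 1.572]
contact_force: [0.6, 0.2, -2.3]
opening: 0.0376
grip_force: 50.0
```

Emit:
send_rows([
  {"translation": [-5, -0.3, 0], "spin": 0, "jaw": 0.2},
  {"translation": [-10, -0.7, 0], "spin": 0, "jaw": 0.2},
  {"translation": [-15, -1.1, 0], "spin": 0, "jaw": 0.2},
  {"translation": [-18.5, -1.3, 0], "spin": 0, "jaw": 0.2},
  {"translation": [-20.2, -1.4, 0], "spin": 0, "jaw": 0.2},
])

```text
time: 5.7
tool_pos: [0.5058, -0.2173, 0.222]
tool_rot: [-3.141, 0.0, 1.568]
contact_force: [-0.0, -0.1, -3.1]
opening: 0.0369
grip_force: 50.0
```

Emit:
send_rows([
  {"translation": [0, 0, 0], "spin": 0, "jaw": 0.2},
  {"translation": [0, 0, 0], "spin": 0, "jaw": 0.2},
  {"translation": [0, 0, 0], "spin": 0, "jaw": 0.2},
  {"translation": [0, 0, 0], "spin": 0, "jaw": 0.2},
  {"translation": [0, 0, 0], "spin": 0, "jaw": 0.2},
])

```text
time: 6.2
tool_pos: [0.5068, -0.2131, 0.2228]
tool_rot: [3.141, -0.0, 1.573]
contact_force: [-0.5, 0.1, -3.5]
opening: 0.0371
grip_force: 50.0
```

Run:
```python
from h import *
st=monitor.observe();print(st['tool_pos'],st['tool_rot'],st['qpos'],st['contact_force'],st['opening'])
o=[]
for n,b in [('scene',(110,150,230,290)),('top',(400,200,520,340))]:
    im,d=read_camera(n);c,T=campose(n);P=cloud(c,T,d);np.savez(n+'3.npz',im=im,d=d,P=P)
    o.append(cv2.resize(im[b[1]:b[3],b[0]:b[2],::-1],(400,467)))
    Q=P.reshape(-1,3);Q=Q[(Q[:,2]>.105)&(Q[:,2]<.165)&(abs(Q[:,0]-.506)<.035)&(abs(Q[:,1]+.2145)<.035)]
    if len(Q): print(n,len(Q),Q.min(0),Q.max(0),np.median(Q,0))
cv2.imwrite('pics/s3.png',np.hstack(o))
```

```text
[ 0.50681439 -0.2131041   0.22283708] [ 3.14141287e+00 -1.23777495e-04  1.57288234e+00] [-5.37562037e-01  3.90456454e-01  1.46173053e+00  2.06703389e-04
  1.28931504e+00 -5.39705445e-01] [-0.4750512   0.07758835 -3.52414925] 0.03708175565594452
scene 414 [ 0.49508778 -0.22800484  0.11757747] [ 0.52700496 -0.1955517   0.16487035] [ 0.52188135 -0.20657886  0.14268384]
top 187 [ 0.48972143 -0.21138374  0.11869412] [ 0.52481212 -0.19490968  0.16489228] [ 0.50625913 -0.19800439  0.14346387]
```

View pics/s3.png

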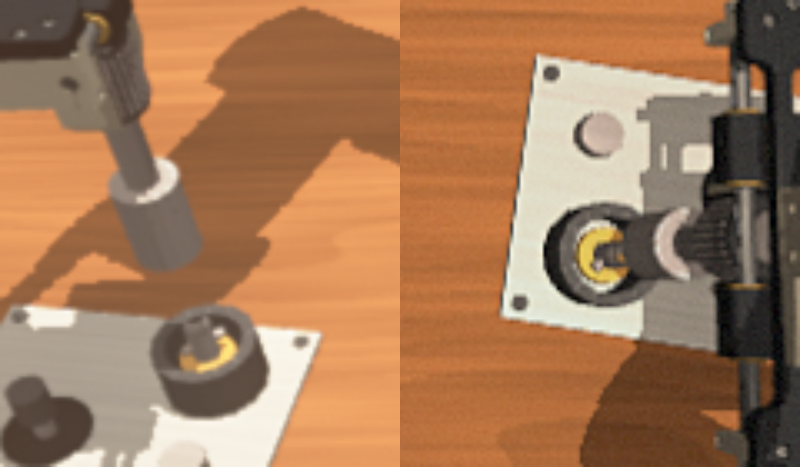

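The picture shows the key foot at crop (155,215) hanging above the post (205,330) and clear of the cutter (35,420). The foot centre measures about (0.508, -0.212), so a small correction of about -3 mm is needed before lowering.

Emit:
send_rows([
  {"translation": [-0.3, -0.25, 0], "spin": 0, "jaw": 0.2},
  {"translation": [-0.3, -0.25, 0.5], "spin": 0, "jaw": 0.2},
  {"translation": [-0.3, -0.25, 2], "spin": 0, "jaw": 0.2},
  {"translation": [-0.3, -0.25, 3.8], "spin": 0, "jaw": 0.2},
  {"translation": [-0.3, -0.25, 5], "spin": 0, "jaw": 0.2},
])

```text
time: 6.8
tool_pos: [0.5035, -0.217, 0.1712]
tool_rot: [-3.14, -0.001, 1.571]
contact_force: [-0.8, 1.3, -3.1]
opening: 0.0372
grip_force: 50.0
```

Emit:
send_rows([
  {"translation": [0, 0, 0.3], "spin": 0, "jaw": 0.2},
  {"translation": [0, 0, 0.6], "spin": 0, "jaw": 0.2},
  {"translation": [0, 0, 0.9], "spin": 0, "jaw": 0.2},
  {"translation": [0, 0, 1.2], "spin": 0, "jaw": 0.2},
  {"translation": [0, 0, 1.2], "spin": 0, "jaw": 0.2},
])

```text
time: 7.3
tool_pos: [0.5041, -0.2172, 0.1607]
tool_rot: [3.142, -0.0, 1.571]
contact_force: [-0.1, -0.1, -3.4]
opening: 0.0372
grip_force: 50.0
```

Emit:
send_rows([
  {"translation": [0, 0, 0.2], "spin": 0, "jaw": 0.2},
  {"translation": [0, 0, 0.4], "spin": 0, "jaw": 0.2},
  {"translation": [0, 0, 0.6], "spin": 0, "jaw": 0.2},
  {"translation": [0, 0, 0.8], "spin": 0, "jaw": 0.2},
  {"translation": [0, 0, 0.8], "spin": 0, "jaw": 0.2},
])

```text
time: 7.8
tool_pos: [0.5039, -0.2171, 0.1523]
tool_rot: [-3.141, -0.0, 1.571]
contact_force: [-0.0, -0.6, -4.4]
opening: 0.0374
grip_force: 50.0
```

Run:
```python
from h import *
st=monitor.observe();print(st['tool_pos'],st['contact_force'],st['torque'])
for n in ['scene','top']:
    im,d=read_camera(n);c,T=campose(n);P=cloud(c,T,d)
    cv2.imwrite(f'pics/{n}4.png',im[:,:,::-1])
    Q=P.reshape(-1,3);Q=Q[(Q[:,2]>.06)&(Q[:,2]<.098)&(abs(Q[:,0]-.506)<.035)&(abs(Q[:,1]+.2145)<.035)]
    if len(Q): print(n,len(Q),Q.min(0),Q.max(0),np.median(Q,0))
```

```text
[ 0.50388349 -0.21706516  0.1523294 ] [-0.0267888  -0.59508805 -4.39465877] [-0.06036278  0.10211797  0.0210168 ]
scene 323 [ 0.48777686 -0.23411884  0.06003768] [ 0.52397042 -0.19919698  0.09798319] [ 0.5178808  -0.21010306  0.08177307]
top 140 [ 0.48775043 -0.22375605  0.06094689] [ 0.52208748 -0.19852699  0.09798851] [ 0.50327603 -0.20261982  0.08190345]
```

Emit:
send_rows([
  {"translation": [0.1, 0.05, 0.15], "spin": 0, "jaw": 0.2},
  {"translation": [0.1, 0.05, 0.3], "spin": 0, "jaw": 0.2},
  {"translation": [0.1, 0.05, 0.5], "spin": 0, "jaw": 0.2},
  {"translation": [0.1, 0.05, 0.65], "spin": 0, "jaw": 0.2},
  {"translation": [0.1, 0.05, 0.65], "spin": 0, "jaw": 0.2},
])

```text
time: 8.4
tool_pos: [0.5044, -0.2161, 0.1459]
tool_rot: [-3.141, -0.0, 1.571]
contact_force: [0.1, -0.3, -4.2]
opening: 0.0373
grip_force: 50.0
```

Emit:
send_rows([
  {"translation": [0, 0, 0.1], "spin": 0, "jaw": 0.2},
  {"translation": [0, 0, 0.2], "spin": 0, "jaw": 0.2},
  {"translation": [0, 0, 0.2], "spin": 0, "jaw": 0.2},
  {"translation": [0, 0, 0.2], "spin": 0, "jaw": 0.2},
  {"translation": [0, 0, 0.2], "spin": 0, "jaw": 0.2},
])

```text
time: 8.9
tool_pos: [0.5046, -0.2162, 0.1442]
tool_rot: [3.141, -0.0, 1.571]
contact_force: [-0.3, -0.7, -3.4]
opening: 0.0372
grip_force: 50.0
```

Emit:
send_rows([
  {"translation": [0, 0, 0.1], "spin": 0, "jaw": 0.2},
  {"translation": [0, 0, 0.2], "spin": 0, "jaw": 0.2},
  {"translation": [0, 0, 0.2], "spin": 0, "jaw": 0.2},
  {"translation": [0, 0, 0.2], "spin": 0, "jaw": 0.2},
  {"translation": [0, 0, 0.2], "spin": 0, "jaw": 0.2},
])

```text
time: 9.4
tool_pos: [0.5045, -0.2162, 0.1421]
tool_rot: [-3.141, -0.0, 1.571]
contact_force: [-1.1, -0.7, -4.6]
opening: 0.0374
grip_force: 50.0
```

Emit:
send_rows([
  {"translation": [0, 0, 0.1], "spin": 0, "jaw": 0.2},
  {"translation": [0, 0, 0.2], "spin": 0, "jaw": 0.2},
  {"translation": [0, 0, 0.3], "spin": 0, "jaw": 0.2},
  {"translation": [0, 0, 0.3], "spin": 0, "jaw": 0.2},
  {"translation": [0, 0, 0.3], "spin": 0, "jaw": 0.2},
])

```text
time: 9.9
tool_pos: [0.5045, -0.2162, 0.139]
tool_rot: [-3.141, -0.0, 1.571]
contact_force: [-1.1, -1.8, -3.4]
opening: 0.0376
grip_force: 50.0
```

Run:
```python
from h import *
st=monitor.observe();print(st['tool_pos'],st['contact_force'],st['torque'])
o=[]
for n,b in [('scene',(110,150,230,290)),('top',(400,200,520,340))]:
    im,d=read_camera(n);o.append(cv2.resize(im[b[1]:b[3],b[0]:b[2],::-1],(400,467)))
cv2.imwrite('pics/s5.png',np.hstack(o))
```

```text
[ 0.50449236 -0.21615808  0.13904586] [-1.13488622 -1.79862695 -3.40735165] [-0.37395906  0.28979302  0.02364951]
```

View pics/s5.png

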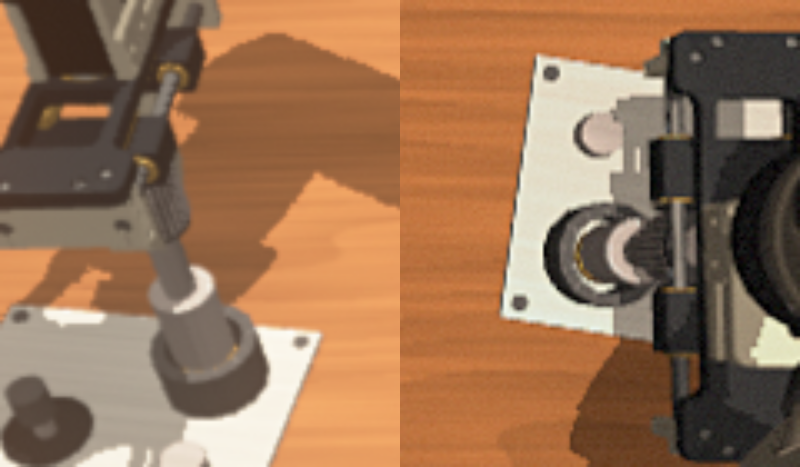

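The foot (195,320 in the crop) is concentric inside the housing and below its rim. It is already about 7 mm lower than the pin's resting height with no load, so the keyway happens to be aligned. I'll go on down and watch for the sleeve's force.

Emit:
send_rows([
  {"translation": [0, 0, 0.1], "spin": 0, "jaw": 0.2},
  {"translation": [0, 0, 0.2], "spin": 0, "jaw": 0.2},
  {"translation": [0, 0, 0.3], "spin": 0, "jaw": 0.2},
  {"translation": [0, 0, 0.4], "spin": 0, "jaw": 0.2},
  {"translation": [0, 0, 0.4], "spin": 0, "jaw": 0.2},
])

```text
time: 10.5
tool_pos: [0.5045, -0.2162, 0.135]
tool_rot: [-3.142, -0.0, 1.571]
contact_force: [-0.5, -1.9, -2.9]
opening: 0.0375
grip_force: 50.0
```

Emit:
send_rows([
  {"translation": [0, 0, 0.1], "spin": 0, "jaw": 0.2},
  {"translation": [0, 0, 0.2], "spin": 0, "jaw": 0.2},
  {"translation": [0, 0, 0.3], "spin": 0, "jaw": 0.2},
  {"translation": [0, 0, 0.3], "spin": 0, "jaw": 0.2},
  {"translation": [0, 0, 0.3], "spin": 0, "jaw": 0.2},
])

```text
time: 11.0
tool_pos: [0.5047, -0.2163, 0.1327]
tool_rot: [3.141, 0.0, 1.571]
contact_force: [-1.9, -0.9, 3.5]
opening: 0.0375
grip_force: 50.0
```

Force jumped by about 7 N at the predicted sleeve height (TCP 0.133), so the pin is in the keyway. Now push against the spring.

Emit:
send_rows([
  {"translation": [0, 0, 0.1], "spin": 0, "jaw": 0.2},
  {"translation": [0, 0, 0.3], "spin": 0, "jaw": 0.2},
  {"translation": [0, 0, 0.5], "spin": 0, "jaw": 0.2},
  {"translation": [0, 0, 0.6], "spin": 0, "jaw": 0.2},
  {"translation": [0, 0, 0.6], "spin": 0, "jaw": 0.2},
], force=60)

```text
time: 11.5
tool_pos: [0.5047, -0.2164, 0.1269]
tool_rot: [3.141, 0.001, 1.571]
contact_force: [-2.4, -1.1, 6.6]
opening: 0.0377
grip_force: 60.0
```

Emit:
send_rows([
  {"translation": [0, 0, 0.05], "spin": 0, "jaw": 0.2},
  {"translation": [0, 0, 0.1], "spin": 0, "jaw": 0.2},
  {"translation": [0, 0, 0.15], "spin": 0, "jaw": 0.2},
  {"translation": [0, 0, 0.15], "spin": 0, "jaw": 0.2},
  {"translation": [0, 0, 0.15], "spin": 0, "jaw": 0.2},
])

```text
time: 12.0
tool_pos: [0.5047, -0.2164, 0.1257]
tool_rot: [3.141, 0.001, 1.571]
contact_force: [-4.9, -0.7, 9.3]
opening: 0.0372
grip_force: 60.0
```

Emit:
send_rows([
  {"translation": [0, -0.05, 0.05], "spin": 0, "jaw": 0.2},
  {"translation": [0, -0.05, 0.1], "spin": 0, "jaw": 0.2},
  {"translation": [0, -0.05, 0.15], "spin": 0, "jaw": 0.2},
  {"translation": [0, -0.05, 0.15], "spin": 0, "jaw": 0.2},
  {"translation": [0, -0.05, 0.15], "spin": 0, "jaw": 0.2},
])

```text
time: 12.5
tool_pos: [0.5046, -0.2165, 0.1247]
tool_rot: [3.14, 0.001, 1.571]
contact_force: [-3.0, -0.7, 11.4]
opening: 0.0373
grip_force: 60.0
```

Emit:
send_rows([
  {"translation": [0, -0.03, 0.05], "spin": 0, "jaw": 0.2},
  {"translation": [0, -0.03, 0.1], "spin": 0, "jaw": 0.2},
  {"translation": [0, -0.03, 0.15], "spin": 0, "jaw": 0.2},
  {"translation": [0, -0.03, 0.15], "spin": 0, "jaw": 0.2},
  {"translation": [0, -0.03, 0.15], "spin": 0, "jaw": 0.2},
])

```text
time: 13.0
tool_pos: [0.5046, -0.2166, 0.1245]
tool_rot: [3.138, 0.002, 1.571]
contact_force: [-5.6, 2.1, 20.1]
opening: 0.0374
grip_force: 60.0
```

Emit:
send_rows([
  {"translation": [0, 0, 0.05], "spin": 0, "jaw": 0.2},
  {"translation": [0, 0, 0.1], "spin": 0, "jaw": 0.2},
  {"translation": [0, 0, 0.1], "spin": 0, "jaw": 0.2},
  {"translation": [0, 0, 0.1], "spin": 0, "jaw": 0.2},
  {"translation": [0, 0, 0.1], "spin": 0, "jaw": 0.2},
])

```text
time: 13.5
tool_pos: [0.5047, -0.2167, 0.1244]
tool_rot: [3.138, 0.002, 1.571]
contact_force: [-7.9, 2.0, 26.8]
opening: 0.0371
grip_force: 60.1
```

Run:
```python
from h import *
st=monitor.observe();print(st['tool_pos'],st['contact_force'],st['torque'],st['opening'])
o=[]
for n,b in [('scene',(110,150,230,290)),('top',(400,200,520,340))]:
    im,d=read_camera(n);o.append(cv2.resize(im[b[1]:b[3],b[0]:b[2],::-1],(400,467)))
    c,T=campose(n);Q=cloud(c,T,d).reshape(-1,3);Q=Q[(np.hypot(Q[:,0]-.5055,Q[:,1]+.215)<.02)]
    h=np.histogram(Q[:,2],bins=np.arange(.03,.11,.004));print(n,h[0])
cv2.imwrite('pics/s6.png',np.hstack(o))
```

```text
[ 0.50470154 -0.216658    0.12437802] [-7.89852452  1.99096539 26.76586007] [ 0.40478615  1.88665759 -0.03218903] 0.037138314100697414
scene [  6  27  26  31  31  21  30  32  29  57 101  16  17  13  17  17  17  18
  11]
top [ 14   8  12  13  10  14   9  14  14  30 106   9   9   2   7   3   1   0
   0]
```

View pics/s6.png

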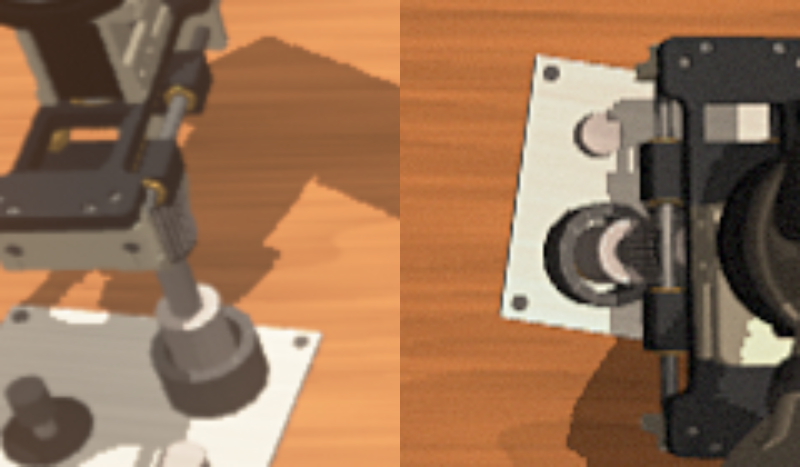

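The foot's top face measures about 0.072 m, exactly the home height (22 + 50 mm). The force followed the spring from 7 N to about 12.6 N over 8 mm, then met a hard stop. The key is still gripped at 60 N and pushed with about 27 N.

```bash
python3 -c "
from cell import job; print(job.hand_in())"
```

```text
the job is handed in; nothing more can be done
None
```

I handed the job in at about 13.6 s with the lift key pushed fully home on the post and still gripped and held down; the keyway happened to be aligned already, so it dropped over the pin without being turned by the collar.

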